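Put the mallet away in the cart-top drawer

ROBOT

A 6-joint arm with a two-finger parallel gripper is mounted at the origin on the work surface. World frame = base frame: x ahead of the robot, y to its left, z up, the work surface at z = 0. Lengths are in m, angles in rad, forces in N, time in s.
With the tool pointing down it reaches from about 0.35 to 0.85 m from the base axis. Payload 8.1 kg.
Tool frame: the origin (TCP) lies midway between the tips of the shut fingers; the grasp point (between the pads) lies 19 mm behind it; z points along the fingers, y is the line along which they close (so a half turn about z gives the same grasp; the last joint's range is limited). The gripper opens to 93 mm and grips with 3 to 60 N. Pads are 15 mm wide; open, the fingers measure 128 mm over their backs; the gripper's body (75 mm by 188 mm) begins 65 mm behind the grasp point.
Start: joints at [1.155, 0.13, 1.488, -0, 1.523, -0.085], TCP at [0.195, 0.567, 0.219] pointing down, gripper open.
Joint ranges: [-2.96, 2.96], [-0.89, 2.26], [0.02, 2.5], [-1.34, 4.48], [0, 2.73], [-2.66, 2.66]. Speed limits (rad/s): [2.39, 2.39, 2.79, 3.14, 3.14, 3.14].

INTERFACE

Orientations are given as a rotation vector (axis times angle).
In Python, from plant import read_state, read_camera, camera_model, close_job gives the robot as it stands. The module is installed in compiled form; this text tells all that it offers.
- The arm moves only by the tool carry_out, never from a script. Its argument "moves" is a list of rows, each an object of numbers: "jaw": the finger opening in m, from 0 to 0.093; "dx", "dy", "dz": the shift along the tool's x, y, z in m; "yaw": the turn about the tool's z in rad. In form: [{"jaw": .., "dx": .., "dy": .., "dz": .., "yaw": ..}, ...]. A call has 1 to 8 rows; each row shifts and turns the commanded pose from where the row before left it, along the tool's axes as they then stand; what a row does not reach is not made up. A row lasts 1/8 s, in which the tool goes at most 62.5 mm and 10.7 degrees, less where a joint would pass 70% of its speed; a pose out of reach is approached as far as the arm can. A call is refused whole if a number of a shift passes 0.0625 or a number of a turn 0.188, either way. A call with a gripper value outside its range is refused whole. The fingers move at their own pace and stop on an object; "grip_force" is the grip in N (left out, the last holds). Time passes only in rows, so rows that do not move let the fingers close. It gives the time, the measured TCP pose, the force, the opening and the grip force at its end, in the units of the state.
- read_state(): the state, without advancing time (a new reading comes with each control period).
- read_camera(name): name is "side" or "top"; returns the picture (420x560x3 uint8, red, green, blue); there is no depth.
- camera_model(name): a dict with "camera_matrix" (3x3 intrinsics, pixels), "view" (4x4, takes a point from world to camera coordinates). Camera axes: x right, y up, looking along -z (the intrinsics and any distortion apply to the point x, -y, -z); pixel columns grow to the right and rows downward; lengths in m; the calibration is good to about 2 mm. A picture is of the moment at which its call begins. camera_model takes no time and is no camera call.
- close_job(): hands the job in; it is judged then, once.
The state is a dict: "t": time; "q": joint angles; "dq": joint speeds; "joint_torque": joint torques, N m; "tool_pos": TCP position; "orientation": TCP orientation; "force": force on the tool from outside, world axes, zero at the start; "wrist_torque": the same for the moment, N m; "opening": finger opening in m; "gripper_force": force on a finger pad.
Only numpy, scipy, OpenCV 4.12 (cv2) and the standard library are available. Lean on these libraries where they do the work, as an engineer would, in place of code of your own. Each camera call takes 0.05 s, during which the arm holds its last target. There are 200 camera calls.

TASK

Draw the wooden mallet by its handle out of the tipped-over tote, lay it flat on the cart top and let go; then take it again nearer its head and work it, handle first, down through the gap under the drawer unit's roof, so that the mallet lies flat in the drawer with its handle in the narrow middle slot at the back and its head in front. Let go, then slide the drawer fully shut. Leave the jar, the cup and the tongs where they are.

Things in the scene. Friction and masses are not known exactly. Their poses are not given: they have to be found in the camera images.
- mallet: Wooden mallet, 0.19 to 0.31 kg, 200 mm long (all sizes here in mm). Block head 50 (x) x 68 (y) x 46 high, darker wood; round pale handle, 22 diameter, 150 long, along its own +x, axis 23 above the head's underside. Origin: centre of the head's underside; head x -25 to 25, handle x 25 to 175. Balances at about x = 18, so it lies level on its head.
- mallet_head (a point): Centre of the mallet's head, 23 above its underside; axes as the mallet's. At the start the head is inside the tote under its upper side, and about 90 of the handle sticks out of the mouth.
- handle_tip (a point): Middle of the handle's free end (175 from the mallet's origin along its +x, on the handle's axis); axes as the mallet's.
- tote: Blue plastic tote lying on its side, fixed to the cart top. 170 mm deep (x) x 200 wide (y) x 100 high (z; a lip adds 8), walls 3, so the mallet's head lies 3 above the cart top. Origin: centre of its underside; the open mouth is the plane x = +85 and looks along its own +x, away from the robot.
- cabinet: Grey metal drawer unit, fixed, 245 mm deep x 190 wide x 98 high with one drawer that slides out towards the robot. Origin: bottom middle of its front face; own +x points to its back, z up. Its roof is 10 thick, underside 88 above the cart top, and starts right at the front face, so all of the drawer behind the front face is covered.
- drawer (a joint): Opening of the drawer in m: 0 shut, at most 0.125, starts 0.105 to 0.122 open. It slides along the cabinet's own -x on metal runners with 3 N of friction and stays where it is left. The value is also the length of the uncovered gap between the front panel's inner face and the unit's roof edge.
- drawer_in (a point): Point on the drawer's inner floor at the middle of the front panel's inner face; axes as the cabinet's (x to the back, z up); 16 mm above the cart top; moves with the drawer. Inside 215 long (x 0 to 215), 150 wide (y -75 to 75). Front panel 12 thick, its top 52 above the inner floor; other walls 50 high; the unit's roof underside 72 above the inner floor.
- drawer_slot (a point): Point on the drawer's inner floor at the middle of the slot's mouth, 78 behind the front panel (x = 78 of drawer_in); axes as the cabinet's. From here to the back two grey blocks, 35 high, fill the sides and leave a slot 38 wide along the middle; in front of them the drawer is clear across its width.
- drawer_bar (a point): Middle of the drawer's straight steel bar handle, 100 long along y, 35 in front of the front panel's outer face and 45 above the cart top; moves with the drawer.
- jar: Bystander: closed glass sauce jar, 70 across, 125 high, loose. Origin: centre of its underside.
- cup: Bystander: open steel cup, 76 across, 85 high, loose. Origin: centre of its underside.
- tongs: Bystander: stainless tongs lying flat along their own x, about 245 long, up to 55 wide, 16 high, loose. Origin: about mid-length on the underside.
Not all that is in view belongs to the job. Of the things like the mallet, leave any that is pink; of the rest the larger one is meant.

How it is judged:
On the way, in this order (a step that is already met when the one before it is completed fails the run):
1. the mallet lies flat on the cart top, its head clear of the tote, let go ((x of mallet in the frame of tote above 0.112 m or y of mallet in the frame of tote above 0.14 m or y of mallet in the frame of tote below -0.14 m) and height (world z) of mallet below 0.006 m and angle between mallet's own z axis and vertical below 0.12 rad and contact force between the fingers and mallet below 0.2 N and linear speed of mallet below 0.03 m/s), for 0.2 s.
2. the mallet lies flat in the open drawer, handle in the middle slot, let go (x of mallet_head in the frame of drawer_in between 0.015 and 0.05 m and y of mallet_head in the frame of drawer_in between -0.04 and 0.04 m and z of mallet_head in the frame of drawer_in below 0.031 m and y of handle_tip in the frame of drawer_in between -0.019 and 0.019 m and z of handle_tip in the frame of drawer_in between 0.005 and 0.034 m and x of handle_tip in the frame of drawer_in above 0.18 m and contact force between the fingers and mallet below 0.2 N and linear speed of mallet below 0.03 m/s and value of joint drawer above 0.03 m), for 0.2 s.
At the end, for the whole second after the job is handed in: Drawer open less than 5 mm; the mallet at rest in it: head centre 15-50 mm behind the front panel, within 40 mm of the middle and at most 31 mm above the inner floor; handle tip over 180 mm behind the panel, inside the slot (within 19 mm of its middle), 5-34 mm up (x of mallet_head in the frame of drawer_in between 0.015 and 0.05 m and y of mallet_head in the frame of drawer_in between -0.04 and 0.04 m and z of mallet_head in the frame of drawer_in below 0.031 m and y of handle_tip in the frame of drawer_in between -0.019 and 0.019 m and z of handle_tip in the frame of drawer_in between 0.005 and 0.034 m and x of handle_tip in the frame of drawer_in above 0.18 m and value of joint drawer below 0.005 m and linear speed of mallet below 0.02 m/s); the robot touches nothing.
It fails at once if jar: moved by more than 2 cm (distance of jar from where it was at the start of the episode above 0.02 m).
It fails at once if cup: moved by more than 2 cm (distance of cup from where it was at the start of the episode above 0.02 m).
It fails at once if tongs: moved by more than 2 cm (distance of tongs from where it was at the start of the episode above 0.02 m).
It also fails if it takes over 67 s, if anything falls off the work surface, if the arm or the gripper's body presses on something with over 40 N, if the wrist force passes 120 N, or if a joint passes its speed limit or range.

## Working session

There is one attempt and no reset: what is moved stays moved. The work goes in short steps, Python scripts to look and compute and a tool call to move; the robot and the scene stay as the last step left them, time stands still between calls to the robot, and variables do not carry over. Pictures are saved under pics/ and viewed, at most 10 in all, crops included, and the job is handed in when it is done.

Besides the shell and the picture viewer there is one more tool, called after "Emit:" as a command line: name --argument value ..., lists and objects as JSON in quotes. carry_out: Moves the arm, as the interface text tells. Its arguments: {"type":"object","properties":{"moves":{"type":"array","items":{"type":"object","properties":{"jaw":{"type":"number"},"dx":{"type":"number"},"dy":{"type":"number"},"dz":{"type":"number"},"yaw":{"type":"number"}}}},"grip_force":{"type":"number"}},"required":["moves"]}

```bash
mkdir -p pics; cat > h.py <<'E'
import numpy as np, cv2
from plant import *
def save(n,f):
    im=read_camera(n); cv2.imwrite('pics/'+f,im[:,:,::-1]); np.save(f'pics/{n}.npy',im); return im
def ray(n,u,v):
    m=camera_model(n); K=np.array(m['camera_matrix']); V=np.array(m['view'])
    d=np.linalg.inv(K)@[u,v,1]; d=np.array([d[0],-d[1],-d[2]])
    R=V[:3,:3]; return -R.T@V[:3,3], R.T@d
def onz(n,u,v,z):
    o,d=ray(n,u,v); return o+d*(z-o[2])/d[2]
def tri(a,b):
    (o,d),(p,e)=ray(*a),ray(*b); A=np.stack([d,-e],1); s=np.linalg.lstsq(A,p-o,rcond=None)[0]
    x=o+d*s[0]; y=p+e*s[1]; return (x+y)/2, np.linalg.norm(x-y)
def proj(n,P):
    m=camera_model(n); K=np.array(m['camera_matrix']); V=np.array(m['view'])
    c=V[:3,:3]@P+V[:3,3]; c=K@[c[0],-c[1],-c[2]]; return c[:2]/c[2]
E
python3 - <<'E'
from h import *
a=save('top','t0.png'); b=save('side','s0.png')
for n in('top','side'):
    m=camera_model(n); print({k:np.round(v,3).tolist() if k in('camera_matrix','view') else v for k,v in m.items()}); print(ray(n,280,210))
s=read_state(); print(s['t'],s['tool_pos'],s['orientation'],s['opening'],s['force'])
E
```

```text
{'camera_matrix': [[529.461, 0.0, 280.772], [0.0, 529.461, 202.225], [0.0, 0.0, 1.0]], 'view': [[0.027, -1.0, 0.002, 0.086], [0.996, 0.027, 0.082, -0.559], [-0.083, 0.0, 0.997, -1.876], [0.0, 0.0, 0.0, 1.0]]}
(array([0.39982676, 0.10129984, 1.91597921]), array([ 6.78391731e-02,  8.30554085e-04, -9.97805041e-01]))
{'camera_matrix': [[477.445, 0.0, 281.204], [0.0, 477.445, 216.42], [0.0, 0.0, 1.0]], 'view': [[0.99, -0.139, 0.025, -0.56], [0.058, 0.562, 0.825, -0.139], [-0.128, -0.816, 0.564, -1.325], [0.0, 0.0, 0.0, 1.0]]}
(array([ 0.39221228, -1.08014193,  0.87617683]), array([ 0.12663064,  0.82368463, -0.55289736]))
0.1 [0.19464432 0.56701918 0.21770466] [-5.17210607e-01 -3.09830293e+00  2.50631378e-03] 0.09270486915069726 [-0.25278477  0.70785128 -1.62038422]
```

View pics/t0.png

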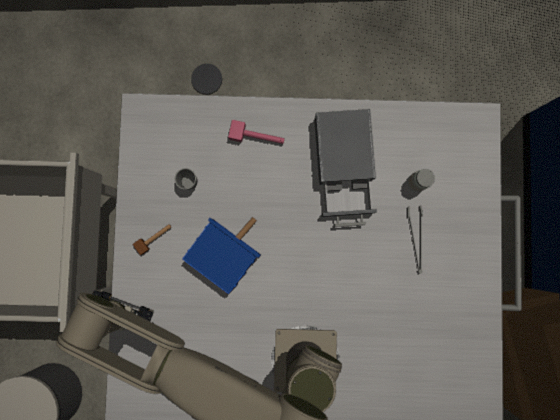

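View pics/s0.png

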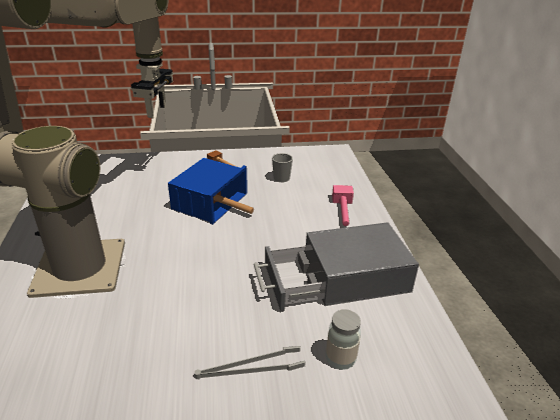

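The candidates in the top view are the pink mallet (237,130), the small brown mallet (141,246), and the mallet in the blue tote with its handle at (247,228). I rule out the pink one. Of the other two, the one in the tote is larger, so I choose that and check it in a crop.

```bash
python3 - <<'E'
from h import *
t=np.load('pics/top.npy')[:,:,::-1]; s=np.load('pics/side.npy')[:,:,::-1]
r=lambda im,a,b,c,d,k:cv2.resize(im[c:d,a:b],None,fx=k,fy=k,interpolation=cv2.INTER_CUBIC)
A=r(t,180,270,205,300,4);B=r(t,305,385,105,235,4)
C=np.zeros((600,800,3),np.uint8);C[:A.shape[0],:A.shape[1]]=A;C[:B.shape[0],370:370+B.shape[1]]=B
D=r(s,160,265,150,225,2);C[390:540,0:210]=D
cv2.imwrite('pics/c0.png',C)
E
```

```text
(no output)
```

View pics/c0.png

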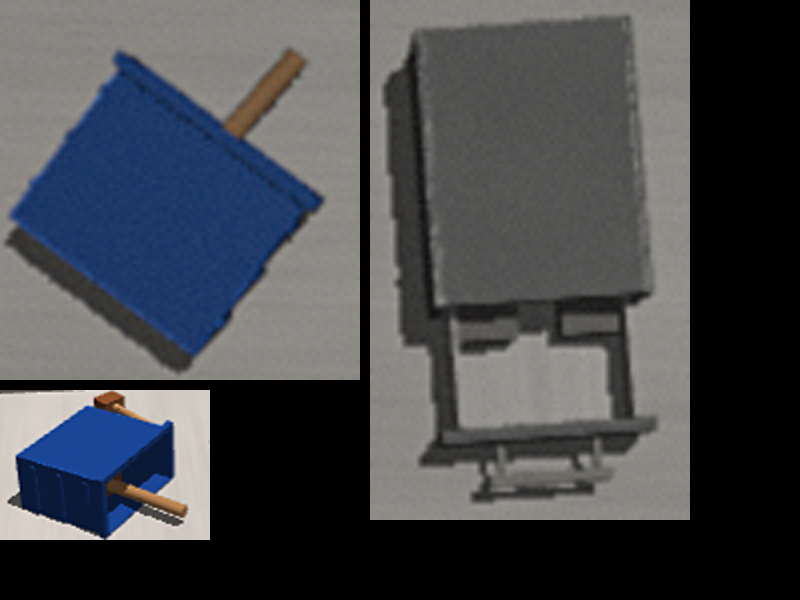

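The crop confirms it: the thick handle sticks out of the tote mouth from about px (238.7,238) to (253.8,219). The drawer is open, with its panel at about (319..380, 212).

```bash
cat > m.py <<'E'
from h import *
def handle(n,box):
    im=np.load(f'pics/{n}.npy'); hsv=cv2.cvtColor(im,cv2.COLOR_RGB2HSV)
    m=cv2.inRange(hsv,(4,80,40),(20,255,255)); M=np.zeros_like(m); x0,x1,y0,y1=box; M[y0:y1,x0:x1]=m[y0:y1,x0:x1]
    N,L,S,C=cv2.connectedComponentsWithStats(M); k=1+np.argmax(S[1:,4])
    p=np.argwhere(L==k)[:,::-1].astype(float); c=p.mean(0); w=np.linalg.svd(p-c,full_matrices=False)[2][0]; t=(p-c)@w
    return c,w,c+w*t.min(),c+w*t.max(),len(p)
E
python3 - <<'E'
from m import *
np.set_printoptions(precision=4,suppress=True)
a=handle('top',(230,262,210,250)); b=handle('side',(205,260,185,222)); print(a,b)
T=min(a[2:4],key=lambda p:p[1]); L=max(a[2:4],key=lambda p:p[1]); S=max(b[2:4],key=lambda p:p[0])
print('tip tri',tri(('top',*T),('side',*S)))
print('tip,lip at z.026',onz('top',*T,.026),onz('top',*L,.026))
g=lambda x,y:(305+(x-370)/4,105+y/4)
for q in [(415,32),(632,17),(652,290),(437,302)]: print('roof',onz('top',*g(*q),.098))
for q in [(443,437),(655,425),(655,418)]: print('panel top',onz('top',*g(*q),.068))
for q in [(488,484),(608,472)]: print('bar',onz('top',*g(*q),.045))
gt=lambda x,y:(180+x/4,205+y/4)
for q in [(118,55),(320,203)]: print('lip',onz('top',*gt(*q),.108))
for q in [(12,215),(192,355)]: print('toteback',onz('top',*gt(*q),.1))
for n,q in (('cup',(185,181)),('jar',(424,178)),('pink',(237,130)),('small',(141,246))): print(n,onz('top',*q,.08))
# height check of roof corner near-left front in side
for A,B in ((g(652,290),(321,299)),): print(A,B)
for P in ([0.6,0,.098],): pass
E
```

```text
(array([245.7794, 228.0662]), array([-0.6593,  0.7519]), array([253.9078, 218.796 ]), array([237.5348, 237.4689]), 136) (array([232.5772, 203.2059]), array([0.9368, 0.3499]), array([213.3628, 196.0287]), array([252.3987, 210.6099]), 272)
tip tri (array([0.4965, 0.1952, 0.0238]), np.float64(0.004190749928664271))
tip,lip at z.026 [0.4943 0.1952 0.026 ] [0.4262 0.2514 0.026 ]
roof [ 0.8665 -0.0146  0.098 ]
roof [ 0.8851 -0.204   0.098 ]
roof [ 0.6451 -0.2244  0.098 ]
roof [ 0.6296 -0.0387  0.098 ]
panel top [ 0.5147 -0.0487  0.068 ]
panel top [ 0.5303 -0.2339  0.068 ]
panel top [ 0.5364 -0.2338  0.068 ]
bar [ 0.4757 -0.0912  0.045 ]
bar [ 0.4892 -0.1971  0.045 ]
lip [0.4862 0.3428 0.108 ]
lip [0.3652 0.1665 0.108 ]
toteback [0.3477 0.4289 0.1   ]
toteback [0.2339 0.2714 0.1   ]
cup [0.617 0.437 0.08 ]
jar [ 0.6505 -0.3972  0.08  ]
pink [0.8025 0.2618 0.08  ]
small [0.387  0.5793 0.08  ]
(375.5, 177.5) (321, 299)
```

```bash
cat > p.py <<'E'
import sys; from h import *
from scipy.spatial.transform import Rotation as R
s=read_state(); Rm=R.from_rotvec(s['orientation']).as_matrix(); h=np.degrees(np.arctan2(Rm[1,0],Rm[0,0]))
def plan(x,y,z,head):
    a=(head-h+180)%360-180; c,d=np.cos(np.radians(h+a)),np.sin(np.radians(h+a))
    Rn=np.array([[c,d,0],[d,-c,0],[0,0,-1]]); D=Rn.T@(np.array([x,y,z])-s['tool_pos'])
    print('yaw',round(-np.radians(a),3),'then shift mm',np.round(D*1000,1))
print('t',round(s['t'],2),'pos',np.round(s['tool_pos'],4),'head',round(h,2),'open',round(s['opening'],4),'F',np.round(s['force'],1),'gf',round(s['gripper_force'],1),'q6',round(s['q'][5],2))
if len(sys.argv)>4: plan(*map(float,sys.argv[1:5]))
E
python3 p.py .476 .211 .13 140.5
```

```text
t 0.1 pos [0.1946 0.567  0.2177] head 161.05 open 0.0927 F [-0.3  0.7 -1.6] gf 0.0 q6 -0.09
yaw 0.359 then shift mm [-443.6  -95.7   87.7]
```

Emit:
carry_out --moves '[{"yaw": 0.18}, {"yaw": 0.18}, {"dx": -0.055, "dy": -0.012}, {"dx": -0.055, "dy": -0.012}, {"dx": -0.055, "dy": -0.012}, {"dx": -0.055, "dy": -0.012}, {"dx": -0.055, "dy": -0.012}, {"dx": -0.055, "dy": -0.012}]'

```text
invalid input at $.moves[0]: expected keys jaw, dx, dy, dz, yaw
```

Emit:
carry_out --moves '[{"dx": -0.055, "dy": -0.012}, {"dx": -0.055, "dy": -0.012}, {"dz": 0.03, "jaw": 0.06}, {"jaw": 0.06}]'

```text
invalid input at $.moves[0]: expected keys jaw, dx, dy, dz, yaw
```

```bash
python3 p.py .476 .211 .13 140.5; python3 -c "
from h import *
t=save('top','t1.png')[:,:,::-1];s=save('side','s1.png')[:,:,::-1]
r=lambda im,a,b,c,d,k:cv2.resize(im[c:d,a:b],None,fx=k,fy=k,interpolation=cv2.INTER_CUBIC)
cv2.imwrite('pics/c1.png',np.hstack([r(t,180,300,190,310,3),r(s,150,290,120,260,360/140)]))"
```

```text
t 0.1 pos [0.1946 0.567  0.2177] head 161.05 open 0.0927 F [-0.3  0.7 -1.6] gf 0.0 q6 -0.09
yaw 0.359 then shift mm [-443.6  -95.7   87.7]
```

View pics/c1.png

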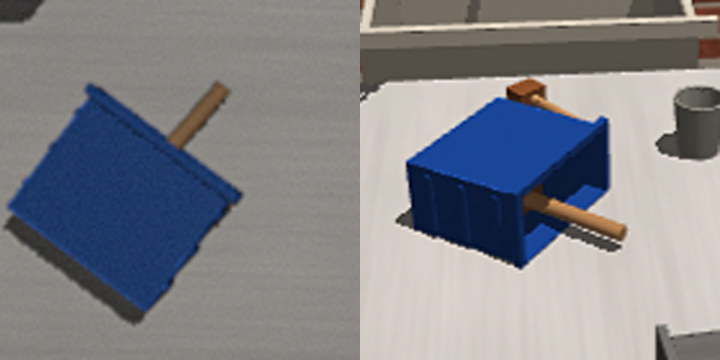

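Both moves were refused because a row needs all five keys, so the arm hasn't moved and the picture shows the same scene. I'll send them again with full rows.

Emit:
carry_out --moves '[{"jaw": 0.093, "dx": 0, "dy": 0, "dz": 0, "yaw": 0.18}, {"jaw": 0.093, "dx": 0, "dy": 0, "dz": 0, "yaw": 0.18}, {"jaw": 0.093, "dx": -0.055, "dy": -0.012, "dz": 0, "yaw": 0}, {"jaw": 0.093, "dx": -0.055, "dy": -0.012, "dz": 0, "yaw": 0}, {"jaw": 0.093, "dx": -0.055, "dy": -0.012, "dz": 0, "yaw": 0}, {"jaw": 0.093, "dx": -0.055, "dy": -0.012, "dz": 0, "yaw": 0}, {"jaw": 0.093, "dx": -0.055, "dy": -0.012, "dz": 0, "yaw": 0}, {"jaw": 0.093, "dx": -0.055, "dy": -0.012, "dz": 0, "yaw": 0}]'

```text
t: 1.2
tool_pos: [0.4041, 0.3002, 0.2186]
orientation: [1.063, 2.956, 0.0]
force: [1.4, 0.4, -0.4]
opening: 0.0931
gripper_force: 0.0
```

Emit:
carry_out --moves '[{"jaw": 0.06, "dx": -0.055, "dy": -0.012, "dz": 0, "yaw": 0}, {"jaw": 0.06, "dx": -0.055, "dy": -0.012, "dz": 0, "yaw": 0}, {"jaw": 0.06, "dx": 0, "dy": 0, "dz": 0.04, "yaw": 0}, {"jaw": 0.06, "dx": 0, "dy": 0, "dz": 0.04, "yaw": 0}, {"jaw": 0.06, "dx": 0, "dy": 0, "dz": 0, "yaw": 0}]'

```text
t: 1.82
tool_pos: [0.4701, 0.212, 0.135]
orientation: [-1.062, -2.95, 0.007]
force: [0.7, 0.3, -0.1]
opening: 0.0602
gripper_force: 0.0
```

```bash
python3 p.py .476 .211 .007 140.5; python3 -c "
from h import *
t=save('top','t2.png')[:,:,::-1];s=save('side','s2.png')[:,:,::-1]
r=lambda im,a,b,c,d,k:cv2.resize(im[c:d,a:b],None,fx=k,fy=k,interpolation=cv2.INTER_CUBIC)
cv2.imwrite('pics/c2.png',np.hstack([r(t,180,300,180,310,3),r(s,150,290,100,251,390/151)[:390]]))"
```

```text
t 1.82 pos [0.4701 0.212  0.135 ] head 140.39 open 0.0602 F [ 0.7  0.3 -0.1] gf 0.0 q6 -0.56
yaw -0.002 then shift mm [ -5.2   3.  128. ]
```

View pics/c2.png

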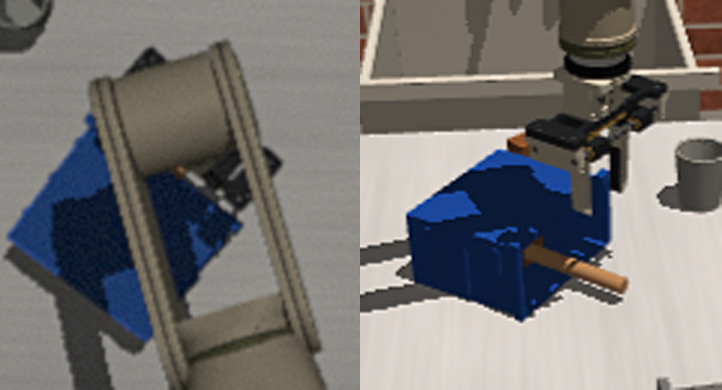

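The open gripper stands over the handle with its finger line across it, and the tip is at about side px (391/2.58+...). I descend now.

Emit:
carry_out --moves '[{"jaw": 0.06, "dx": -0.006, "dy": 0.003, "dz": 0.03, "yaw": 0}, {"jaw": 0.06, "dx": 0, "dy": 0, "dz": 0.04, "yaw": 0}, {"jaw": 0.06, "dx": 0, "dy": 0, "dz": 0.035, "yaw": 0}, {"jaw": 0.06, "dx": 0, "dy": 0, "dz": 0.02, "yaw": 0}, {"jaw": 0.06, "dx": 0, "dy": 0, "dz": 0.0, "yaw": 0}, {"jaw": 0.0, "dx": 0, "dy": 0, "dz": 0.0, "yaw": 0}, {"jaw": 0.0, "dx": 0, "dy": 0, "dz": 0.0, "yaw": 0}, {"jaw": 0.0, "dx": 0, "dy": 0, "dz": 0.0, "yaw": 0}]' --grip_force 25

```text
t: 2.92
tool_pos: [0.4802, 0.2119, 0.0148]
orientation: [1.063, 2.955, 0.002]
force: [-1.0, 0.0, -0.2]
opening: 0.0346
gripper_force: 0.0
```

Emit:
carry_out --moves '[{"jaw": 0.06, "dx": 0, "dy": 0, "dz": 0.005, "yaw": 0}, {"jaw": 0.0, "dx": 0, "dy": 0, "dz": 0.0, "yaw": 0}, {"jaw": 0.0, "dx": 0, "dy": 0, "dz": 0.0, "yaw": 0}, {"jaw": 0.0, "dx": 0, "dy": 0, "dz": 0.0, "yaw": 0}, {"jaw": 0.0, "dx": 0, "dy": 0, "dz": 0.0, "yaw": 0}, {"jaw": 0.0, "dx": 0, "dy": 0, "dz": 0.0, "yaw": 0}]'

```text
t: 3.68
tool_pos: [0.4793, 0.2116, 0.0086]
orientation: [-1.063, -2.956, 0.0]
force: [0.0, -0.3, 0.5]
opening: 0.0215
gripper_force: 25.0
```

Emit:
carry_out --moves '[{"jaw": 0.0, "dx": -0.015, "dy": 0, "dz": 0, "yaw": 0}, {"jaw": 0.0, "dx": -0.025, "dy": 0, "dz": 0, "yaw": 0}, {"jaw": 0.0, "dx": -0.025, "dy": 0, "dz": 0, "yaw": 0}, {"jaw": 0.0, "dx": -0.025, "dy": 0, "dz": 0, "yaw": 0}, {"jaw": 0.0, "dx": -0.025, "dy": 0, "dz": 0, "yaw": 0}, {"jaw": 0.0, "dx": -0.025, "dy": 0, "dz": 0, "yaw": 0}, {"jaw": 0.0, "dx": -0.02, "dy": 0, "dz": 0, "yaw": 0}, {"jaw": 0.0, "dx": 0, "dy": 0, "dz": 0.003, "yaw": 0}]'

```text
t: 4.68
tool_pos: [0.6047, 0.1079, 0.0059]
orientation: [1.066, 2.953, 0.001]
force: [1.2, -0.4, -0.1]
opening: 0.0217
gripper_force: 25.0
```

```bash
python3 p.py .60 .073 .004 185
```

```text
t 4.67 pos [0.6047 0.1079 0.0059] head 140.3 open 0.0217 F [ 1.2 -0.4 -0.1] gf 25.0 q6 -0.78
yaw -0.78 then shift mm [  7.7 -34.3   1.9]
```

Emit:
carry_out --moves '[{"jaw": 0.0, "dx": 0, "dy": 0, "dz": 0, "yaw": -0.13}, {"jaw": 0.0, "dx": 0, "dy": 0, "dz": 0, "yaw": -0.13}, {"jaw": 0.0, "dx": 0, "dy": 0, "dz": 0, "yaw": -0.13}, {"jaw": 0.0, "dx": 0, "dy": 0, "dz": 0, "yaw": -0.13}, {"jaw": 0.0, "dx": 0, "dy": 0, "dz": 0, "yaw": -0.13}, {"jaw": 0.0, "dx": 0, "dy": 0, "dz": 0, "yaw": -0.13}, {"jaw": 0.0, "dx": 0.004, "dy": -0.017, "dz": 0.001, "yaw": 0}, {"jaw": 0.0, "dx": 0.004, "dy": -0.017, "dz": 0.0, "yaw": 0}]'

```text
t: 5.68
tool_pos: [0.5973, 0.0741, 0.0044]
orientation: [0.137, -3.138, 0.0]
force: [0.6, 1.8, 0.2]
opening: 0.0212
gripper_force: 25.0
```

Emit:
carry_out --moves '[{"jaw": 0.0, "dx": 0, "dy": 0, "dz": 0, "yaw": 0}, {"jaw": 0.06, "dx": 0, "dy": 0, "dz": 0, "yaw": 0}, {"jaw": 0.06, "dx": 0, "dy": 0, "dz": 0, "yaw": 0}, {"jaw": 0.06, "dx": 0, "dy": 0, "dz": 0, "yaw": 0}, {"jaw": 0.093, "dx": 0, "dy": 0, "dz": -0.03, "yaw": 0}, {"jaw": 0.093, "dx": 0, "dy": 0, "dz": -0.06, "yaw": 0}, {"jaw": 0.093, "dx": 0, "dy": 0, "dz": -0.06, "yaw": 0}, {"jaw": 0.093, "dx": 0.0, "dy": 0, "dz": -0.04, "yaw": 0}]'

```text
t: 6.68
tool_pos: [0.5988, 0.0755, 0.1985]
orientation: [-0.14, 3.134, -0.0]
force: [-0.0, -0.2, -0.9]
opening: 0.0867
gripper_force: 0.0
```

```bash
python3 p.py .44 .06 .15 185; python3 -c "
from h import *
t=save('top','t3.png')[:,:,::-1];s=save('side','s3.png')[:,:,::-1]
r=lambda im,a,b,c,d,k:cv2.resize(im[c:d,a:b],None,fx=k,fy=k,interpolation=cv2.INTER_CUBIC)
cv2.imwrite('pics/c3.png',np.hstack([r(t,220,390,90,290,2.4),r(s,170,330,160,320,3)]))"
```

```text
t 6.67 pos [0.5988 0.0755 0.1985] head -174.87 open 0.0867 F [-0.  -0.2 -0.9] gf 0.0 q6 -1.62
yaw 0.002 then shift mm [159.5  -1.6  48.5]
```

View pics/c3.png

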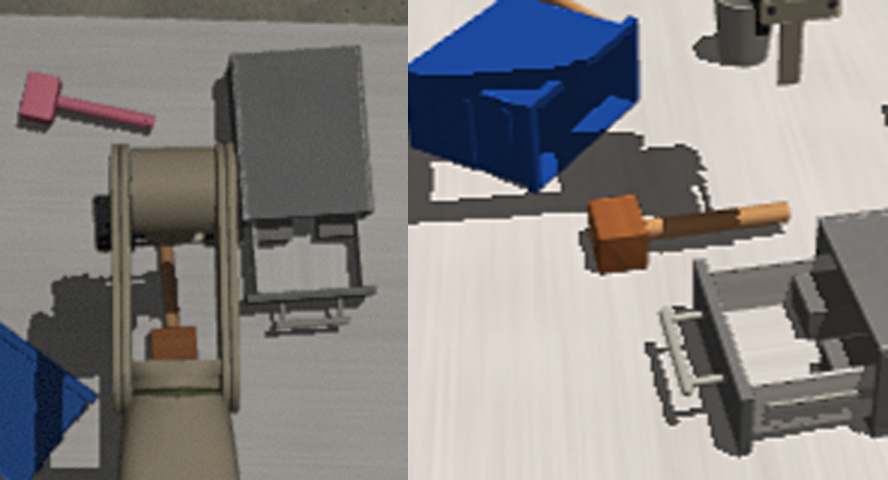

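The mallet now lies flat and free on the cart top, heading towards +x. Its head is at top px ~(292,233) and side px ~(376,238), well clear of the tote. Next I measure it.

```bash
python3 - <<'E'
from h import *
np.set_printoptions(precision=4,suppress=True)
def comp(n,box):
    im=np.load(f'pics/{n}.npy'); hsv=cv2.cvtColor(im,cv2.COLOR_RGB2HSV); m=cv2.inRange(hsv,(4,110,30),(20,255,255))
    x0,x1,y0,y1=box; M=np.zeros_like(m); M[y0:y1,x0:x1]=m[y0:y1,x0:x1]
    N,L,S,C=cv2.connectedComponentsWithStats(M); k=1+np.argmax(S[1:,4]); return (L==k),S[k],hsv
L,S,h=comp('top',(278,308,185,245)); print(S)
w=L.sum(1); 
for y in range(S[1],S[1]+S[3]): x=np.where(L[y])[0]; print(y,x.min(),x.max(),end='; ')
print()
rows=[y for y in range(S[1],S[1]+S[3]) if w[y]>15]; r0,r1=rows[0],rows[-1]+1
xm=np.mean([np.where(L[y])[0].mean()+.5 for y in rows])
print('head top front/back z.046',onz('top',xm,r0,.046),onz('top',xm,r1,.046))
hr=[y for y in range(S[1],S[1]+S[3]) if 3<w[y]<11]
for y in (hr[0],hr[-1]): print('handle',onz('top',np.where(L[y])[0].mean()+.5,y+.5,.03))
L,S,h=comp('side',(226,305,218,255)); print(S)
for x in range(S[0],S[0]+S[2],3): y=np.where(L[:,x])[0]; print(x,y.min(),y.max(),end='; ')
p=np.argwhere(L)[:,::-1]; tip=[p[:,0].max()+1, np.where(L[:,p[:,0].max()-1])[0].mean()+.5]
print('tip side z.023',tip,onz('side',*tip,.023))
E
```

```text
[283 192  19  48 406]
192 287 291; 193 286 291; 194 287 291; 195 287 291; 196 287 291; 197 287 291; 198 287 291; 199 287 291; 200 287 291; 201 287 291; 202 287 291; 203 288 291; 204 288 291; 205 288 291; 206 288 292; 207 288 292; 208 288 292; 209 288 292; 210 289 292; 211 288 292; 212 289 292; 213 288 292; 214 289 292; 215 289 292; 216 289 292; 217 289 292; 218 289 293; 219 289 293; 220 289 292; 221 289 293; 222 289 293; 223 289 293; 224 289 293; 225 289 293; 226 289 300; 227 284 300; 228 283 300; 229 283 300; 230 283 301; 231 283 301; 232 283 301; 233 283 301; 234 283 301; 235 283 301; 236 283 301; 237 283 301; 238 283 301; 239 284 296; 
head top front/back z.046 [0.468  0.0574 0.046 ] [0.4258 0.0563 0.046 ]
handle [0.5917 0.0706 0.03  ]
handle [0.4739 0.0604 0.03  ]
[230 225  67  26 750]
230 227 233; 233 226 248; 236 226 250; 239 225 249; 242 225 249; 245 225 249; 248 233 248; 251 233 239; 254 233 239; 257 232 238; 260 232 238; 263 232 237; 266 231 237; 269 231 237; 272 231 236; 275 230 236; 278 230 235; 281 229 235; 284 229 235; 287 228 234; 290 228 234; 293 228 233; 296 229 232; tip side z.023 [np.int64(297), np.float64(231.0)] [0.6233 0.0714 0.023 ]
```

Emit:
carry_out --moves '[{"jaw": 0.093, "dx": 0.052, "dy": -0.002, "dz": 0.0, "yaw": 0}, {"jaw": 0.093, "dx": 0.052, "dy": -0.002, "dz": 0.0, "yaw": 0}, {"jaw": 0.093, "dx": 0.053, "dy": 0, "dz": 0.0, "yaw": 0}, {"jaw": 0.093, "dx": 0, "dy": 0, "dz": 0.05, "yaw": 0}, {"jaw": 0.093, "dx": 0, "dy": 0, "dz": 0.05, "yaw": 0}, {"jaw": 0.093, "dx": 0, "dy": 0, "dz": 0.03, "yaw": 0}, {"jaw": 0.093, "dx": 0, "dy": 0, "dz": 0, "yaw": 0}, {"jaw": 0.093, "dx": 0, "dy": 0, "dz": 0, "yaw": 0}]'

```text
t: 7.78
tool_pos: [0.4423, 0.0573, 0.0656]
orientation: [-0.14, 3.138, 0.0]
force: [1.4, -0.7, 0.6]
opening: 0.0931
gripper_force: 0.0
```

```bash
python3 p.py .443 .0575 .008 185
```

```text
t 7.78 pos [0.4423 0.0573 0.0656] head -174.88 open 0.0931 F [ 1.4 -0.7  0.6] gf 0.0 q6 -1.65
yaw 0.002 then shift mm [-0.7  0.2 57.6]
```

Emit:
carry_out --moves '[{"jaw": 0.093, "dx": 0, "dy": 0, "dz": 0.03, "yaw": 0}, {"jaw": 0.093, "dx": 0, "dy": 0, "dz": 0.027, "yaw": 0}, {"jaw": 0.06, "dx": 0, "dy": 0, "dz": 0, "yaw": 0}, {"jaw": 0.06, "dx": 0, "dy": 0, "dz": 0, "yaw": 0}, {"jaw": 0.06, "dx": 0, "dy": 0, "dz": 0, "yaw": 0}, {"jaw": 0.06, "dx": 0, "dy": 0, "dz": 0, "yaw": 0}, {"jaw": 0.06, "dx": 0, "dy": 0, "dz": 0, "yaw": 0}]' --grip_force 6

```text
t: 8.65
tool_pos: [0.4434, 0.0572, 0.0095]
orientation: [-0.14, 3.135, -0.0]
force: [-0.8, -0.2, 6.4]
opening: 0.0684
gripper_force: 6.0
```

Emit:
carry_out --moves '[{"jaw": 0.06, "dx": 0, "dy": 0, "dz": -0.005, "yaw": 0}, {"jaw": 0.06, "dx": 0, "dy": 0, "dz": -0.005, "yaw": 0}, {"jaw": 0.06, "dx": 0, "dy": 0, "dz": -0.005, "yaw": 0}, {"jaw": 0.06, "dx": 0, "dy": 0, "dz": -0.005, "yaw": 0}, {"jaw": 0.06, "dx": 0, "dy": 0, "dz": 0, "yaw": 0}, {"jaw": 0.06, "dx": 0, "dy": 0, "dz": 0, "yaw": 0}]'

```text
t: 9.4
tool_pos: [0.4416, 0.0571, 0.0275]
orientation: [0.14, -3.138, -0.0]
force: [0.4, -0.6, -1.7]
opening: 0.0682
gripper_force: 6.0
```

```bash
python3 p.py; cat > tilt.py <<'E'
from h import *
# tip of the mallet seen in the side view; heading plane x-dir c, through tool position
import sys
from scipy.spatial.transform import Rotation as R
np.set_printoptions(precision=4,suppress=True)
s=read_state(); Rm=R.from_rotvec(s['orientation']).as_matrix(); f=-Rm[:,0]; lat=np.cross([0,0,1],f); P=np.array(s['tool_pos'])+[0,0,.019]
im=save('side',sys.argv[1]); hsv=cv2.cvtColor(im,cv2.COLOR_RGB2HSV); m=cv2.inRange(hsv,(4,110,30),(20,255,255))
u,v=proj('side',P+f*.1).astype(int); M=np.zeros_like(m); M[v-50:v+50,max(0,u-70):u+70]=m[v-50:v+50,max(0,u-70):u+70]
N,L,S,C=cv2.connectedComponentsWithStats(M); k=1+np.argmax(S[1:,4]); L=L==k; print('blob',S[k])
def plane(u,v): # vertical plane through the tool along the mallet
    o,d=ray('side',u,v); t=((P-o)@lat)/(d@lat); q=o+d*t; return np.array([(q-P)@f,q[2]])
x1=S[k][0]+S[k][2]; cols=[x for x in range(S[k][0],x1)]
h=np.array([[x+.5,np.where(L[:,x])[0].mean()+.5] for x in cols if 2<L[:,x].sum()<13][-30:-2])
Q=np.array([plane(*p) for p in h]); a=np.polyfit(Q[:,0],Q[:,1],1)
print('tilt down deg',-np.degrees(np.arctan(a[0])),'tip (fwd of grasp, z)',plane(x1,h[-1,1]),'axis z at grasp',a[1],'grasp z',P[2])
E
python3 tilt.py s4.png
```

```text
t 9.4 pos [0.4416 0.0571 0.0275] head -174.89 open 0.0682 F [ 0.4 -0.6 -1.7] gf 6.0 q6 -1.65
blob [243 223  54  22 387]
tilt down deg -0.35324664334738703 tip (fwd of grasp, z) [0.182  0.0384] axis z at grasp 0.039573604008543775 grasp z 0.046544096011179786
```

Emit:
carry_out --moves '[{"jaw": 0.06, "dx": 0, "dy": 0, "dz": 0, "yaw": 0}, {"jaw": 0.06, "dx": 0, "dy": 0, "dz": 0, "yaw": 0}, {"jaw": 0.06, "dx": 0, "dy": 0, "dz": 0, "yaw": 0}, {"jaw": 0.06, "dx": 0, "dy": 0, "dz": 0, "yaw": 0}]' --grip_force 3

```text
t: 9.95
tool_pos: [0.4417, 0.0571, 0.0276]
orientation: [0.14, -3.138, -0.0]
force: [-0.2, 0.3, -2.3]
opening: 0.0679
gripper_force: 3.0
```

```bash
python3 p.py; python3 tilt.py s5.png
```

```text
t 9.95 pos [0.4417 0.0571 0.0276] head -174.89 open 0.0679 F [-0.2  0.3 -2.3] gf 3.0 q6 -1.65
blob [229 230  66  16 484]
tilt down deg 8.630494164609617 tip (fwd of grasp, z) [0.177  0.0091] axis z at grasp 0.035645490130331636 grasp z 0.04658008924011525
```

Emit:
carry_out --moves '[{"jaw": 0.06, "dx": -0.001, "dy": 0, "dz": -0.005, "yaw": 0}, {"jaw": 0.06, "dx": -0.001, "dy": 0, "dz": -0.005, "yaw": 0}, {"jaw": 0.06, "dx": -0.001, "dy": 0, "dz": -0.005, "yaw": 0}, {"jaw": 0.06, "dx": -0.001, "dy": 0, "dz": -0.005, "yaw": 0}, {"jaw": 0.06, "dx": -0.001, "dy": 0, "dz": -0.005, "yaw": 0}, {"jaw": 0.06, "dx": -0.002, "dy": 0, "dz": -0.005, "yaw": 0}, {"jaw": 0.06, "dx": -0.002, "dy": 0, "dz": -0.005, "yaw": 0}, {"jaw": 0.06, "dx": 0, "dy": 0, "dz": -0.005, "yaw": 0}]' --grip_force 3

```text
t: 11.0
tool_pos: [0.4508, 0.0579, 0.068]
orientation: [-0.14, 3.138, -0.0]
force: [-0.4, 0.3, -2.0]
opening: 0.0676
gripper_force: 3.0
```

```bash
python3 p.py; python3 tilt.py s6.png
```

```text
t 11.0 pos [0.4508 0.0579 0.068 ] head -174.89 open 0.0676 F [-0.4  0.3 -2. ] gf 3.0 q6 -1.65
blob [231 217  66  18 507]
tilt down deg 14.914717743357517 tip (fwd of grasp, z) [0.173  0.0328] axis z at grasp 0.07784281161115238 grasp z 0.08699180457363972
```

Emit:
carry_out --moves '[{"jaw": 0.06, "dx": 0, "dy": 0, "dz": -0.012, "yaw": 0}, {"jaw": 0.06, "dx": 0, "dy": 0, "dz": 0.006, "yaw": 0}, {"jaw": 0.06, "dx": 0, "dy": 0, "dz": -0.012, "yaw": 0}, {"jaw": 0.06, "dx": 0, "dy": 0, "dz": 0.006, "yaw": 0}, {"jaw": 0.06, "dx": 0, "dy": 0, "dz": 0, "yaw": 0}, {"jaw": 0.06, "dx": 0, "dy": 0, "dz": 0, "yaw": 0}]' --grip_force 3

```text
t: 11.8
tool_pos: [0.4504, 0.0579, 0.0793]
orientation: [0.14, -3.138, -0.0]
force: [0.1, -0.2, -1.5]
opening: 0.0675
gripper_force: 3.0
```

```bash
python3 p.py; python3 tilt.py s7.png
```

```text
t 11.8 pos [0.4504 0.0579 0.0793] head -174.89 open 0.0675 F [ 0.1 -0.2 -1.5] gf 3.0 q6 -1.65
blob [229 214  64  24 517]
tilt down deg 26.679136735137277 tip (fwd of grasp, z) [0.162 0.01 ] axis z at grasp 0.08737020788842881 grasp z 0.09828619445915295
```

Emit:
carry_out --moves '[{"jaw": 0.06, "dx": 0, "dy": 0, "dz": 0.005, "yaw": 0}, {"jaw": 0.06, "dx": 0, "dy": 0, "dz": 0.005, "yaw": 0}, {"jaw": 0.06, "dx": 0, "dy": 0, "dz": 0.003, "yaw": 0}, {"jaw": 0.06, "dx": 0, "dy": 0, "dz": 0, "yaw": 0}]' --grip_force 4

```text
t: 12.35
tool_pos: [0.4504, 0.058, 0.0662]
orientation: [0.14, -3.138, -0.0]
force: [-0.2, 0.4, -1.5]
opening: 0.0681
gripper_force: 4.0
```

Emit:
carry_out --moves '[{"jaw": 0.06, "dx": 0, "dy": 0, "dz": 0, "yaw": 0}, {"jaw": 0.06, "dx": 0, "dy": 0, "dz": 0, "yaw": 0}, {"jaw": 0.06, "dx": 0, "dy": 0, "dz": -0.03, "yaw": 0}, {"jaw": 0.06, "dx": 0, "dy": 0, "dz": -0.04, "yaw": 0}, {"jaw": 0.06, "dx": 0, "dy": 0, "dz": -0.04, "yaw": 0}, {"jaw": 0.06, "dx": 0, "dy": 0, "dz": 0, "yaw": 0}]' --grip_force 35

```text
t: 13.1
tool_pos: [0.4533, 0.058, 0.1807]
orientation: [-0.14, 3.131, -0.0]
force: [0.2, -0.7, -1.5]
opening: 0.0682
gripper_force: 35.0
```

```bash
python3 p.py; python3 tilt.py s8.png; python3 -c "
from h import *
t=save('top','t8.png')[:,:,::-1];s=np.load('pics/side.npy')[:,:,::-1]
r=lambda im,a,b,c,d,k:cv2.resize(im[c:d,a:b],None,fx=k,fy=k,interpolation=cv2.INTER_CUBIC)
cv2.imwrite('pics/c8.png',np.hstack([r(t,305,385,105,235,4),r(s,170,370,130,320,2.35)[:446].copy() if 0 else cv2.resize(s[130:320,190:360],(465,520))]))"
```

```text
t 13.1 pos [0.4533 0.058  0.1807] head -174.89 open 0.0682 F [ 0.2 -0.7 -1.5] gf 35.0 q6 -1.65
blob [229 181  69  25 593]
tilt down deg 20.816932793753306 tip (fwd of grasp, z) [0.1689 0.1248] axis z at grasp 0.18757799050620852 grasp z 0.19966086649512002
```

View pics/c8.png

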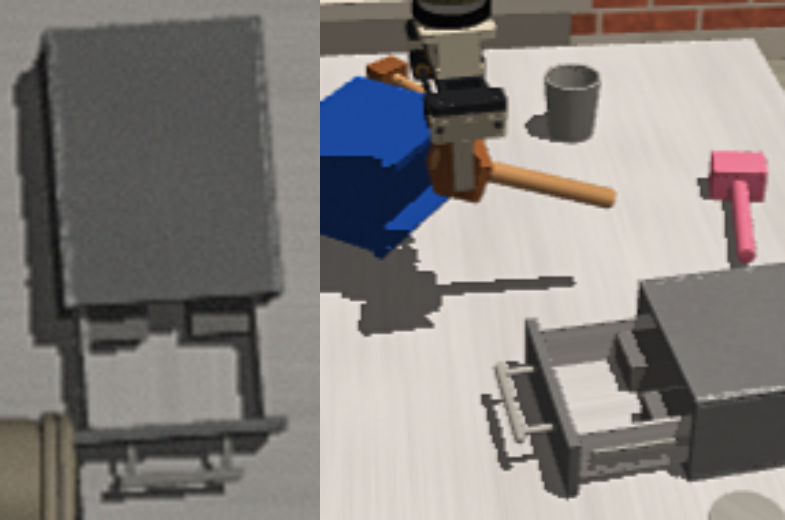

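The picture shows the mallet gripped by its head, tilted about 21° tip-down. The drawer's slot mouth is at top px ~(347.5,184.5), and the panel top runs from (324,214) to (377,210).

```bash
python3 - <<'E'
from h import *
np.set_printoptions(precision=4,suppress=True)
print('panel L',tri(('top',323.75,214),('side',266.8,246.9))); print('panel R',tri(('top',376.75,210),('side',283.2,291.5)))
print('slot',onz('top',347.5,184.5,.051))
g=lambda x,y:(305+x/4,105+y/4)
print('blocks',[onz('top',*g(*q),.051) for q in ((90,345),(148,342),(192,332),(250,333))])
print('roof front',[onz('top',*g(*q),.098) for q in ((67,305),(283,290))])
print('side walls at panel top edge .066',[onz('top',*g(*q),.066) for q in ((83,425),(258,415))])
print('bar',[onz('top',*g(*q),.045) for q in ((118,487),(238,472))])
print('panel inner edge',[onz('top',*g(*q),.068) for q in ((80,430),(285,416))],'outer',[onz('top',*g(*q),.068) for q in ((75,442),(285,430))])
# roof front corner heights
print('roof front R tri',tri(('top',*g(283,290)),('side',190+(690-320)/465*170,130+405/520*190)))
print('roof front L tri',tri(('top',*g(67,305)),('side',190+(640-320)/465*170,130+285/520*190)))
E
```

```text
panel L (array([ 0.5162, -0.0507,  0.0656]), np.float64(0.0008700967735755603))
panel R (array([ 0.5351, -0.2353,  0.07  ]), np.float64(0.0010439822986444722))
slot [ 0.6237 -0.1339  0.051 ]
blocks [array([ 0.5977, -0.0635,  0.051 ]), array([ 0.6018, -0.1148,  0.051 ]), array([ 0.6118, -0.1536,  0.051 ]), array([ 0.6123, -0.205 ,  0.051 ])]
roof front [array([ 0.627 , -0.0388,  0.098 ]), array([ 0.6452, -0.2253,  0.098 ])]
side walls at panel top edge .066 [array([ 0.5256, -0.0574,  0.066 ]), array([ 0.5386, -0.2105,  0.066 ])]
bar [array([ 0.473 , -0.0912,  0.045 ]), array([ 0.4892, -0.1971,  0.045 ])]
panel inner edge [array([ 0.521 , -0.0547,  0.068 ]), array([ 0.5382, -0.2338,  0.068 ])] outer [array([ 0.5104, -0.0506,  0.068 ]), array([ 0.5259, -0.234 ,  0.068 ])]
roof front R tri (array([ 0.6431, -0.2255,  0.0947]), np.float64(0.005024245790170847))
roof front L tri (array([ 0.6287, -0.0393,  0.0921]), np.float64(0.001978609726952599))
```

Emit:
carry_out --moves '[{"jaw": 0.06, "dx": 0.02, "dy": 0, "dz": 0, "yaw": -0.005}, {"jaw": 0.06, "dx": 0.025, "dy": 0, "dz": 0, "yaw": 0}, {"jaw": 0.06, "dx": 0, "dy": -0.05, "dz": 0, "yaw": 0}, {"jaw": 0.06, "dx": 0, "dy": -0.05, "dz": 0, "yaw": 0}, {"jaw": 0.06, "dx": 0, "dy": -0.05, "dz": 0, "yaw": 0}, {"jaw": 0.06, "dx": 0, "dy": -0.05, "dz": 0, "yaw": 0}, {"jaw": 0.06, "dx": 0, "dy": 0, "dz": 0, "yaw": 0}]'

```text
t: 14.08
tool_pos: [0.4233, -0.1478, 0.1744]
orientation: [0.141, -3.135, -0.001]
force: [-0.8, 0.1, -2.0]
opening: 0.068
gripper_force: 35.0
```

```bash
python3 p.py .427 -.1518 .136 185.4;  python3 tilt.py s9.png
```

```text
t 14.07 pos [ 0.4233 -0.1478  0.1744] head -174.85 open 0.068 F [-0.8  0.1 -2. ] gf 35.0 q6 -2.11
yaw -0.004 then shift mm [-3.3 -4.4 38.4]
blob [221 231  79  22 723]
tilt down deg 21.42159035972103 tip (fwd of grasp, z) [0.1704 0.116 ] axis z at grasp 0.18117731081552232 grasp z 0.1934331684024796
```

Emit:
carry_out --moves '[{"jaw": 0.06, "dx": -0.003, "dy": -0.004, "dz": 0.019, "yaw": -0.004}, {"jaw": 0.06, "dx": 0, "dy": 0, "dz": 0.019, "yaw": 0}, {"jaw": 0.06, "dx": 0, "dy": 0, "dz": 0, "yaw": 0}, {"jaw": 0.06, "dx": 0, "dy": 0, "dz": 0, "yaw": 0}]'

```text
t: 14.62
tool_pos: [0.428, -0.1482, 0.1387]
orientation: [0.156, -3.137, -0.001]
force: [0.2, -0.7, -1.3]
opening: 0.068
gripper_force: 35.0
```

```bash
python3 p.py .427 -.1518 .136 185.4;  python3 tilt.py s10.png; python3 -c "
from h import *
t=save('top','t10.png')[:,:,::-1];s=np.load('pics/side.npy')[:,:,::-1]
cv2.imwrite('pics/c10.png',np.hstack([cv2.resize(t[105:235,305:385],None,fx=4,fy=4,interpolation=2),cv2.resize(s[150:320,200:360],(470,520))]))"
```

```text
t 14.62 pos [ 0.428  -0.1482  0.1387] head -174.32 open 0.068 F [ 0.2 -0.7 -1.3] gf 35.0 q6 -2.12
yaw 0.005 then shift mm [ 1.3 -3.5  2.7]
blob [223 243  78  21 691]
tilt down deg 20.79516842296971 tip (fwd of grasp, z) [0.1702 0.0815] axis z at grasp 0.14453263806290398 grasp z 0.15769020082739532
```

View pics/c10.png

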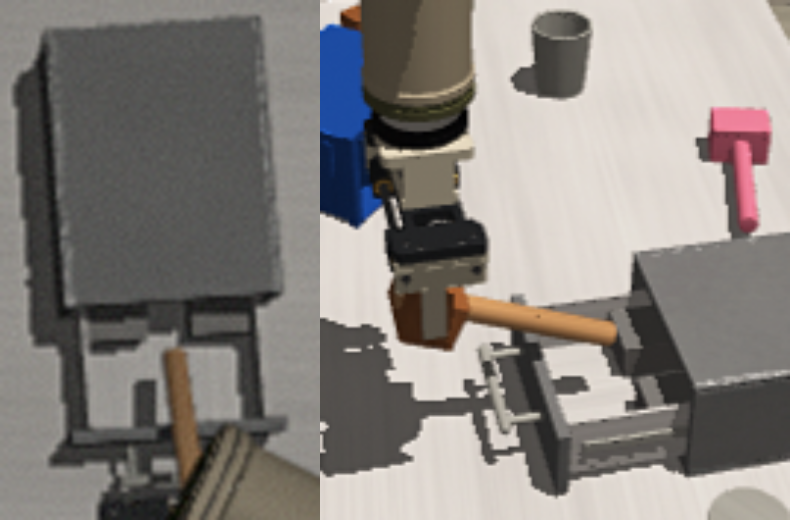

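The top view shows the handle tip at px ~(349,193), just in front of the slot mouth (347.5,184.5). The side view shows the handle above the panel and below the roof line. Next I check the lateral offset.

```bash
python3 - <<'E'
from m import *
np.set_printoptions(precision=4,suppress=True)
f=np.array([.9956,.0941]);l=np.array([-.0941,.9956]);D=np.array([.5295,-.1421])
c,w,a,b,n=handle('top',(340,360,188,228)); 
T=min(a,b,key=lambda p:p[1]); B=c+(c-T)*.6
def dz(p,z): q=onz('top',*p,z); return np.array([(q[:2]-D)@f,(q[:2]-D)@l,q[2]])
print(n,T,'tip drawer',dz(T,.0825+.008)); 
t=dz(T,.09); 
for z in (.10,.11,.12): print(dz(B,z))
print('tcp in drawer',(read_state()['tool_pos'][:2]-D)@f,(read_state()['tool_pos'][:2]-D)@l)
for q in ((148,342),(192,332)): print('block corner',dz((305+q[0]/4,105+q[1]/4),.051))
E
```

```text
174 [348.1026 191.9874] tip drawer [0.0642 0.0046 0.0905]
[-0.0285  0.0019  0.1   ]
[-0.0289  0.0033  0.11  ]
[-0.0293  0.0047  0.12  ]
tcp in drawer -0.10115640979382684 0.0028428409521501384
block corner [0.0746 0.0204 0.051 ]
block corner [ 0.0809 -0.0192  0.051 ]
```

Emit:
carry_out --moves '[{"jaw": 0.06, "dx": 0, "dy": -0.004, "dz": 0, "yaw": 0.005}, {"jaw": 0.06, "dx": -0.0195, "dy": 0, "dz": 0.0077, "yaw": 0}, {"jaw": 0.06, "dx": -0.0195, "dy": 0, "dz": 0.0077, "yaw": 0}, {"jaw": 0.06, "dx": -0.0195, "dy": 0, "dz": 0.0077, "yaw": 0}, {"jaw": 0.06, "dx": -0.0195, "dy": 0, "dz": 0.0077, "yaw": 0}, {"jaw": 0.06, "dx": 0, "dy": 0, "dz": 0, "yaw": 0}, {"jaw": 0.06, "dx": 0, "dy": 0, "dz": 0, "yaw": 0}]'

```text
t: 15.6
tool_pos: [0.5057, -0.1459, 0.1081]
orientation: [0.146, -3.138, 0.0]
force: [-0.5, 0.7, -1.7]
opening: 0.0676
gripper_force: 35.0
```

```bash
cat >> p.py <<'E'
f=np.array([.9956,.0941]);l=np.array([-.0941,.9956]);D=np.array([.5295,-.1421])
print('tcp in drawer',np.round([(s['tool_pos'][:2]-D)@f,(s['tool_pos'][:2]-D)@l],4))
E
python3 p.py .565 -.1387 .084 185.4;
```

```text
t 15.6 pos [ 0.5057 -0.1459  0.1081] head -174.66 open 0.0676 F [-0.5  0.7 -1.7] gf 35.0 q6 -2.04
yaw -0.001 then shift mm [-59.7   1.6  24.1]
tcp in drawer [-0.024  -0.0016]
```

Emit:
carry_out --moves '[{"jaw": 0.06, "dx": -0.02, "dy": 0.001, "dz": 0.008, "yaw": 0}, {"jaw": 0.06, "dx": -0.02, "dy": 0, "dz": 0.008, "yaw": 0}, {"jaw": 0.06, "dx": -0.02, "dy": 0, "dz": 0.007, "yaw": 0}, {"jaw": 0.06, "dx": 0, "dy": 0, "dz": 0, "yaw": 0}, {"jaw": 0.06, "dx": 0, "dy": 0, "dz": 0, "yaw": 0}]'

```text
t: 16.23
tool_pos: [0.565, -0.1394, 0.0852]
orientation: [0.146, -3.138, 0.0]
force: [0.7, 0.4, -1.7]
opening: 0.0674
gripper_force: 35.0
```

```bash
python3 p.py; python3 -c "
from h import *
t=save('top','t11.png')[:,:,::-1];s=save('side','s11.png')[:,:,::-1]
cv2.imwrite('pics/c11.png',np.hstack([cv2.resize(t[105:235,305:385],None,fx=4,fy=4,interpolation=2),cv2.resize(s[150:320,200:360],(470,520))]))"
```

```text
t 16.23 pos [ 0.565  -0.1394  0.0852] head -174.67 open 0.0674 F [ 0.7  0.4 -1.7] gf 35.0 q6 -1.99
tcp in drawer [ 0.0356 -0.0006]
```

View pics/c11.png

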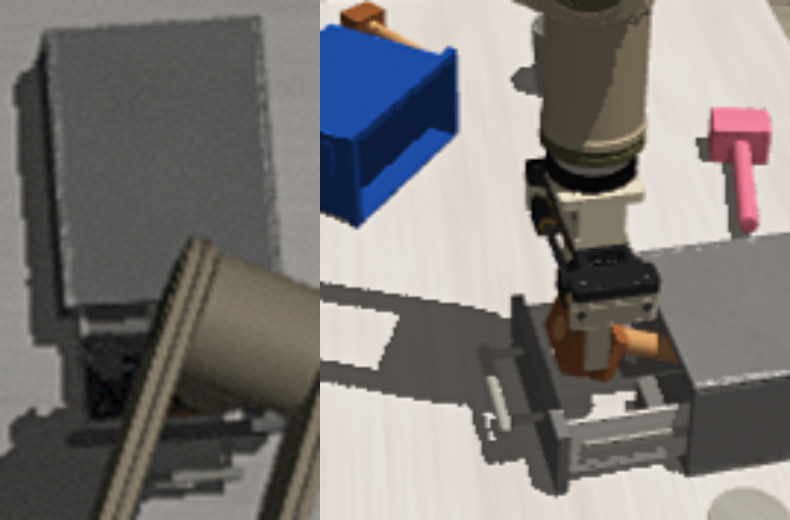

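The head is now behind the panel and the handle runs under the roof into the slot region, with no contact force. I loosen the grip and lower the head, letting the mallet pivot on its tip.

Emit:
carry_out --moves '[{"jaw": 0.06, "dx": 0, "dy": 0.0, "dz": 0, "yaw": 0}, {"jaw": 0.06, "dx": 0, "dy": 0.0, "dz": 0.003, "yaw": 0}, {"jaw": 0.06, "dx": 0.002, "dy": 0, "dz": 0.0055, "yaw": 0}, {"jaw": 0.06, "dx": 0.002, "dy": 0, "dz": 0.0055, "yaw": 0}, {"jaw": 0.06, "dx": 0.002, "dy": 0, "dz": 0.0055, "yaw": 0}, {"jaw": 0.06, "dx": 0.002, "dy": 0, "dz": 0.0055, "yaw": 0}, {"jaw": 0.06, "dx": 0.0015, "dy": 0, "dz": 0.0055, "yaw": 0}, {"jaw": 0.06, "dx": 0.0015, "dy": 0, "dz": 0.0055, "yaw": 0}]' --grip_force 5

```text
t: 17.32
tool_pos: [0.5553, -0.1403, 0.0489]
orientation: [-0.146, 3.137, -0.001]
force: [2.4, -0.4, 0.1]
opening: 0.0682
gripper_force: 5.0
```

Emit:
carry_out --moves '[{"jaw": 0.06, "dx": 0.001, "dy": 0.0, "dz": 0.005, "yaw": 0}, {"jaw": 0.06, "dx": 0.001, "dy": 0.0, "dz": 0.005, "yaw": 0}, {"jaw": 0.06, "dx": 0.001, "dy": 0, "dz": 0.004, "yaw": 0}, {"jaw": 0.06, "dx": 0, "dy": 0, "dz": 0, "yaw": 0}, {"jaw": 0.06, "dx": 0, "dy": 0, "dz": 0, "yaw": 0}]'

```text
t: 17.95
tool_pos: [0.5512, -0.1403, 0.0344]
orientation: [0.146, -3.137, -0.001]
force: [1.4, -0.5, -2.4]
opening: 0.068
gripper_force: 5.0
```

```bash
python3 p.py; python3 -c "
from h import *
save('side','s12.png')"
```

```text
t 17.95 pos [ 0.5512 -0.1403  0.0344] head -174.66 open 0.068 F [ 1.4 -0.5 -2.4] gf 5.0 q6 -2.0
tcp in drawer [ 0.0218 -0.0003]
```

Emit:
carry_out --moves '[{"jaw": 0.06, "dx": 0, "dy": 0.0, "dz": 0.003, "yaw": 0}, {"jaw": 0.06, "dx": 0, "dy": 0.0, "dz": 0.003, "yaw": 0}, {"jaw": 0.06, "dx": 0, "dy": 0, "dz": 0.002, "yaw": 0}, {"jaw": 0.06, "dx": 0, "dy": 0, "dz": 0, "yaw": 0}]' --grip_force 3

```text
t: 18.5
tool_pos: [0.552, -0.1404, 0.0268]
orientation: [-0.146, 3.138, 0.0]
force: [-0.9, 1.5, 1.2]
opening: 0.0682
gripper_force: 3.0
```

Emit:
carry_out --moves '[{"jaw": 0.085, "dx": 0, "dy": 0.0, "dz": 0.0, "yaw": 0}, {"jaw": 0.085, "dx": 0, "dy": 0.0, "dz": 0, "yaw": 0}, {"jaw": 0.085, "dx": 0, "dy": 0, "dz": 0, "yaw": 0}, {"jaw": 0.085, "dx": 0, "dy": 0, "dz": -0.03, "yaw": 0}, {"jaw": 0.085, "dx": 0, "dy": 0, "dz": -0.06, "yaw": 0}, {"jaw": 0.085, "dx": 0.02, "dy": 0, "dz": -0.06, "yaw": 0}, {"jaw": 0.085, "dx": 0.05, "dy": 0, "dz": -0.03, "yaw": 0}, {"jaw": 0.085, "dx": 0.05, "dy": 0, "dz": 0, "yaw": 0}]'

```text
t: 19.5
tool_pos: [0.4333, -0.1525, 0.2099]
orientation: [-0.147, 3.132, -0.005]
force: [0.8, 0.4, 0.1]
opening: 0.0847
gripper_force: 0.0
```

Emit:
carry_out --moves '[{"jaw": 0.0, "dx": 0.03, "dy": 0.0, "dz": 0.0, "yaw": 0}, {"jaw": 0.0, "dx": 0.0, "dy": 0.0, "dz": 0, "yaw": 0}]'

```text
t: 19.75
tool_pos: [0.4016, -0.1547, 0.2065]
orientation: [-0.144, 3.137, -0.001]
force: [0.7, 0.1, -0.3]
opening: 0.0695
gripper_force: 0.0
```

```bash
python3 p.py; python3 - <<'E'
from h import *
np.set_printoptions(precision=4,suppress=True)
t=save('top','t13.png')[:,:,::-1];s=save('side','s13.png')[:,:,::-1]
cv2.imwrite('pics/c13.png',np.hstack([cv2.resize(t[105:235,305:385],None,fx=4,fy=4,interpolation=2),cv2.resize(s[150:320,200:360],(470,520))]))
f=np.array([.9956,.0941]);l=np.array([-.0941,.9956]);D=np.array([.5295,-.1421])
hsv=cv2.cvtColor(np.load('pics/top.npy'),cv2.COLOR_RGB2HSV); m=cv2.inRange(hsv,(4,90,30),(20,255,255)); M=np.zeros_like(m); M[170:225,315:385]=m[170:225,315:385]
w=M.sum(1)//255
for y in range(170,225):
    x=np.where(M[y])[0]
    if len(x): q=onz('top',x.mean()+.5,y+.5,.062 if len(x)>12 else .05)[:2]-D; print(y,x.min(),x.max(),np.round([q@f,q@l],4))
E
```

```text
t 19.75 pos [ 0.4016 -0.1547  0.2065] head -174.74 open 0.0695 F [ 0.7  0.1 -0.3] gf 0.0 q6 -2.15
tcp in drawer [-0.1285 -0.0005]
180 348 348 [ 0.1087 -0.0055]
181 344 349 [0.1055 0.0001]
182 345 349 [ 0.1018 -0.0014]
183 345 349 [ 0.0983 -0.0011]
184 345 349 [ 0.0947 -0.0008]
185 345 349 [ 0.0911 -0.0006]
186 345 349 [ 0.0876 -0.0003]
187 345 350 [ 0.0839 -0.0018]
188 345 350 [ 0.0804 -0.0015]
189 345 350 [ 0.0768 -0.0012]
190 345 350 [ 0.0733 -0.001 ]
191 345 350 [ 0.0697 -0.0007]
192 345 350 [ 0.0661 -0.0004]
193 345 350 [ 0.0626 -0.0001]
194 345 350 [0.0591 0.0001]
195 345 350 [0.0555 0.0004]
196 345 350 [0.052  0.0007]
197 343 357 [ 0.0468 -0.0062]
198 340 357 [ 0.0437 -0.0006]
199 339 357 [0.0403 0.0014]
200 339 357 [0.0367 0.0017]
201 339 358 [0.0331 0.0002]
202 339 358 [0.0296 0.0005]
203 339 358 [0.0261 0.0007]
204 339 358 [0.0226 0.001 ]
205 339 358 [0.019  0.0013]
206 339 358 [0.0155 0.0016]
207 339 358 [0.012  0.0018]
208 340 358 [0.0084 0.0004]
209 340 358 [0.0049 0.0006]
210 340 353 [0.002  0.0097]
```

View pics/c13.png

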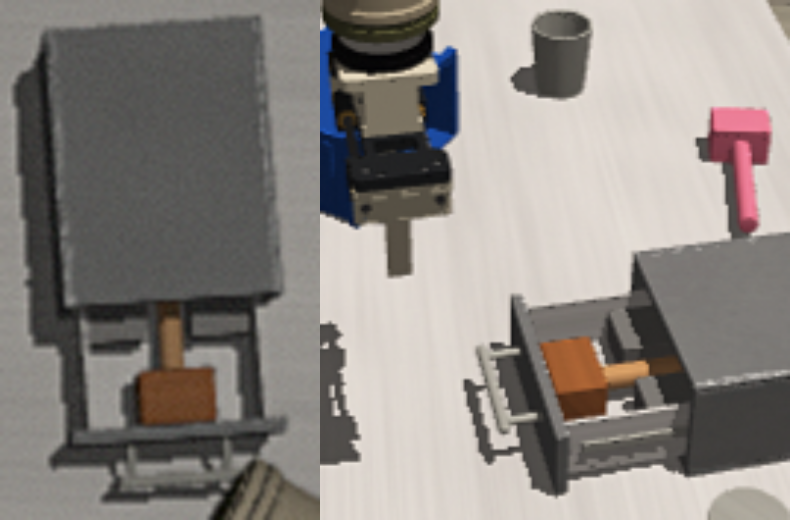

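The mallet lies flat in the drawer: its head is just behind the panel (top px ~(348,204)) and its handle runs straight into the slot (y≈0). Now I close the fingers, go down in front of the bar and push the drawer shut.

Emit:
carry_out --moves '[{"jaw": 0.0, "dx": 0, "dy": 0.0, "dz": 0.05, "yaw": 0}, {"jaw": 0.0, "dx": 0.0, "dy": 0.0, "dz": 0.05, "yaw": 0}, {"jaw": 0.0, "dx": 0, "dy": 0, "dz": 0.05, "yaw": 0}, {"jaw": 0.0, "dx": 0.0, "dy": 0, "dz": 0.022, "yaw": 0}, {"jaw": 0.0, "dx": -0.02, "dy": 0, "dz": 0, "yaw": 0}, {"jaw": 0.0, "dx": -0.02, "dy": 0, "dz": 0, "yaw": 0}, {"jaw": 0.0, "dx": 0, "dy": 0, "dz": 0, "yaw": 0}]'

```text
t: 20.72
tool_pos: [0.444, -0.1504, 0.0339]
orientation: [0.149, -3.138, -0.0]
force: [-0.4, -0.3, 0.1]
opening: 0.0004
gripper_force: 0.0
```

```bash
python3 p.py
```

```text
t 20.73 pos [ 0.444  -0.1504  0.0339] head -174.58 open 0.0004 F [-0.4 -0.3  0.1] gf 0.0 q6 -2.1
tcp in drawer [-0.0859 -0.0002]
```

Emit:
carry_out --moves '[{"jaw": 0.0, "dx": -0.012, "dy": 0.0, "dz": 0, "yaw": 0}, {"jaw": 0.0, "dx": -0.01, "dy": 0.0, "dz": 0, "yaw": 0}, {"jaw": 0.0, "dx": -0.008, "dy": 0, "dz": 0, "yaw": 0}, {"jaw": 0.0, "dx": -0.01, "dy": 0, "dz": 0, "yaw": 0}, {"jaw": 0.0, "dx": -0.01, "dy": 0, "dz": 0, "yaw": 0}, {"jaw": 0.0, "dx": -0.01, "dy": 0, "dz": 0, "yaw": 0}, {"jaw": 0.0, "dx": -0.01, "dy": 0, "dz": 0, "yaw": 0}, {"jaw": 0.0, "dx": -0.01, "dy": 0, "dz": 0, "yaw": 0}]'

```text
t: 21.72
tool_pos: [0.5228, -0.1431, 0.0341]
orientation: [0.146, -3.138, -0.0]
force: [-3.0, -0.4, 2.2]
opening: 0.0001
gripper_force: 1.7
```

Emit:
carry_out --moves '[{"jaw": 0.0, "dx": -0.01, "dy": 0.0, "dz": 0, "yaw": 0}, {"jaw": 0.0, "dx": -0.01, "dy": 0.0, "dz": 0, "yaw": 0}, {"jaw": 0.0, "dx": -0.01, "dy": 0, "dz": 0, "yaw": 0}, {"jaw": 0.0, "dx": -0.008, "dy": 0, "dz": 0, "yaw": 0}, {"jaw": 0.0, "dx": 0, "dy": 0, "dz": 0, "yaw": 0}]'

```text
t: 22.35
tool_pos: [0.5612, -0.1397, 0.0343]
orientation: [-0.147, 3.137, -0.001]
force: [0.2, -0.8, -0.5]
opening: 0.0003
gripper_force: 0.0
```

```bash
python3 p.py
```

```text
t 22.35 pos [ 0.5612 -0.1397  0.0343] head -174.64 open 0.0003 F [ 0.2 -0.8 -0.5] gf 0.0 q6 -2.0
tcp in drawer [ 0.0318 -0.0006]
```

Still free-moving (about 15 mm to go), so I keep pushing in small steps.

Emit:
carry_out --moves '[{"jaw": 0.0, "dx": -0.006, "dy": 0.0, "dz": 0, "yaw": 0}, {"jaw": 0.0, "dx": -0.005, "dy": 0.0, "dz": 0, "yaw": 0}, {"jaw": 0.0, "dx": -0.003, "dy": 0, "dz": 0, "yaw": 0}, {"jaw": 0.0, "dx": 0, "dy": 0, "dz": 0, "yaw": 0}]'

```text
t: 22.85
tool_pos: [0.5743, -0.1384, 0.0341]
orientation: [-0.146, 3.138, -0.0]
force: [-0.2, -0.1, -1.2]
opening: 0.0005
gripper_force: 0.2
```

Emit:
carry_out --moves '[{"jaw": 0.0, "dx": -0.002, "dy": 0.0, "dz": 0, "yaw": 0}, {"jaw": 0.0, "dx": -0.002, "dy": 0, "dz": 0, "yaw": 0}]'

```text
t: 23.1
tool_pos: [0.5755, -0.1382, 0.034]
orientation: [0.146, -3.133, -0.0]
force: [-20.8, -1.4, 14.7]
opening: 0.0007
gripper_force: 10.2
```

```bash
python3 p.py
```

```text
t 23.1 pos [ 0.5755 -0.1382  0.034 ] head -174.66 open 0.0007 F [-20.8  -1.4  14.7] gf 10.2 q6 -1.98
tcp in drawer [ 0.0462 -0.0005]
```

The stop was reached at the predicted place (−21 N). I back off and check.

Emit:
carry_out --moves '[{"jaw": 0.0, "dx": 0.005, "dy": 0.0, "dz": 0, "yaw": 0}, {"jaw": 0.0, "dx": 0.03, "dy": 0, "dz": 0, "yaw": 0}, {"jaw": 0.0, "dx": 0.04, "dy": 0, "dz": 0, "yaw": 0}, {"jaw": 0.0, "dx": 0.04, "dy": 0, "dz": -0.04, "yaw": 0}, {"jaw": 0.0, "dx": 0.0, "dy": 0.05, "dz": -0.05, "yaw": 0}, {"jaw": 0.0, "dx": 0.0, "dy": 0.05, "dz": -0.04, "yaw": 0}, {"jaw": 0.0, "dx": 0.0, "dy": 0.05, "dz": 0, "yaw": 0}, {"jaw": 0.0, "dx": 0.0, "dy": 0, "dz": 0, "yaw": 0}]'

```text
t: 24.1
tool_pos: [0.4507, -0.0036, 0.1584]
orientation: [-0.153, 3.135, 0.001]
force: [-1.0, 0.9, -0.6]
opening: 0.0005
gripper_force: 0.0
```

```bash
python3 p.py; python3 - <<'E'
from h import *
np.set_printoptions(precision=4,suppress=True)
t=save('top','t14.png').astype(int);s=save('side','s14.png')
f=np.array([.9956,.0941]);l=np.array([-.0941,.9956]);D=np.array([.5295,-.1421])
# brightness profile along the drawer axis, off the bar posts, at panel-top height; and at bar height
old=cv2.imread('pics/t8.png')[:,:,::-1].astype(int)
for name,im in (('old',old),('new',t)):
    for z,y in ((.068,.03),(.045,0.0)):
        pr=[]
        for d in np.arange(-.06,.125,.004):
            v=[]
            for yy in (-.01,-.005,0,.005,.01):
                u=proj('top',np.r_[D+d*f+(y+yy)*l,z]); v.append(im[int(u[1]),int(u[0])].mean())
            pr.append(int(np.mean(v)))
        print(name,z,pr)
E
```

```text
t 24.1 pos [ 0.4507 -0.0036  0.1584] head -174.42 open 0.0005 F [-1.   0.9 -0.6] gf 0.0 q6 -1.79
tcp in drawer [-0.0655  0.1453]
old 0.068 [52, 72, 89, 105, 108, 131, 139, 122, 81, 51, 54, 42, 70, 84, 85, 105, 141, 150, 149, 149, 149, 150, 150, 149, 150, 150, 149, 149, 150, 150, 150, 149, 129, 81, 96, 93, 84, 84, 84, 56, 37, 39, 59, 83, 87, 87, 86]
old 0.045 [57, 86, 93, 110, 109, 129, 141, 143, 75, 52, 55, 44, 38, 76, 83, 94, 142, 147, 148, 145, 146, 147, 146, 145, 145, 147, 145, 146, 146, 146, 146, 147, 137, 128, 133, 98, 64, 55, 58, 58, 58, 58, 52, 72, 87, 85, 86]
new 0.068 [96, 96, 93, 98, 100, 90, 90, 92, 85, 81, 78, 72, 66, 77, 122, 138, 139, 139, 138, 138, 138, 141, 142, 143, 112, 51, 55, 110, 98, 106, 107, 137, 133, 67, 59, 61, 61, 38, 29, 80, 50, 26, 58, 83, 85, 84, 85]
new 0.045 [129, 128, 131, 126, 126, 126, 125, 123, 124, 123, 124, 126, 127, 125, 137, 141, 140, 138, 137, 138, 138, 140, 142, 145, 123, 67, 57, 120, 102, 92, 107, 112, 139, 126, 63, 54, 58, 45, 28, 41, 79, 41, 26, 68, 88, 85, 83]
```

```bash
python3 - <<'E'
from h import *
f=np.array([.9956,.0941]);l=np.array([-.0941,.9956]);D=np.array([.5295,-.1421])
ld=lambda p:cv2.imread(p).mean(2).astype(np.float32)
def prof(n,im,z,ys,ds):
    U=np.array([[proj(n,np.r_[D+d*f+y*l,z]) for d in ds] for y in ys],np.float32)
    return cv2.remap(im,U[...,0]-.0,U[...,1]-.0,1).mean(0)
ds=np.arange(-.075,.03,.001)
for n,a,b in (('top','t8','t14'),('side','s9','s14')):
    A,B=ld(f'pics/{a}.png'),ld(f'pics/{b}.png')
    for z,ys in ((.068,np.arange(-.09,-.03,.005)),(.068,np.arange(.03,.09,.005)),(.045,np.arange(-.045,.045,.005))):
        p=prof(n,A,z,ys,ds); g=np.gradient(p)
        r=[(np.corrcoef(g,np.gradient(prof(n,B,z,ys,ds+k)))[0,1],k) for k in np.arange(.09,.118,.001)]
        print(n,z,round(ys[0],3),'best shift',max(r))
E
```

```text
Traceback (most recent call last):
  File "h.py", line 15, in proj
    m=camera_model(n); K=np.array(m['camera_matrix']); V=np.array(m['view'])
ValueError: time passes only in moves, steps and waits
```

```bash
python3 - <<'E'
import h; from h import *
C={n:camera_model(n) for n in('top','side')}; h.camera_model=lambda n:C[n]
f=np.array([.9956,.0941]);l=np.array([-.0941,.9956]);D=np.array([.5295,-.1421])
ld=lambda p:cv2.imread(p).mean(2).astype(np.float32)
def prof(n,im,z,ys,ds):
    U=np.array([[h.proj(n,np.r_[D+d*f+y*l,z]) for d in ds] for y in ys],np.float32)
    return cv2.remap(im,U[...,0].copy(),U[...,1].copy(),1,borderMode=1).mean(0)
ds=np.arange(-.075,.01,.002)
for n,a,b in (('top','t8','t14'),('side','s9','s14')):
    A,B=ld(f'pics/{a}.png'),ld(f'pics/{b}.png')
    for z,ys in ((.068,np.arange(-.09,-.03,.01)),(.068,np.arange(.03,.09,.01)),(.045,np.arange(-.045,.045,.01))):
        g=np.gradient(prof(n,A,z,ys,ds))
        r=[(round(np.corrcoef(g,np.gradient(prof(n,B,z,ys,ds+k)))[0,1],2),round(k,3)) for k in np.arange(.09,.118,.001)]
        print(n,z,round(ys[0],3),'best shift',max(r))
E
```

```text
top 0.068 -0.09 best shift (np.float64(0.6), np.float64(0.104))
top 0.068 0.03 best shift (np.float64(0.63), np.float64(0.102))
top 0.045 -0.045 best shift (np.float64(0.6), np.float64(0.104))
side 0.068 -0.09 best shift (np.float64(0.63), np.float64(0.098))
side 0.068 0.03 best shift (np.float64(0.75), np.float64(0.104))
side 0.045 -0.045 best shift (np.float64(0.39), np.float64(0.105))
```

The shift measures about 104 mm against an opening of 105–107 mm, too coarse for a 5 mm limit. One more firm push will settle it.

Emit:
carry_out --moves '[{"jaw": 0.0, "dx": 0.0, "dy": -0.05, "dz": 0, "yaw": 0}, {"jaw": 0.0, "dx": 0.0, "dy": -0.05, "dz": 0.04, "yaw": 0}, {"jaw": 0.0, "dx": 0, "dy": -0.045, "dz": 0.05, "yaw": 0}, {"jaw": 0.0, "dx": -0.03, "dy": 0, "dz": 0.035, "yaw": 0}, {"jaw": 0.0, "dx": -0.04, "dy": 0.0, "dz": 0, "yaw": 0}, {"jaw": 0.0, "dx": -0.025, "dy": 0.0, "dz": 0, "yaw": 0}, {"jaw": 0.0, "dx": 0.0, "dy": 0.0, "dz": 0, "yaw": 0}]'

```text
t: 25.08
tool_pos: [0.5584, -0.139, 0.0361]
orientation: [0.145, -3.138, 0.0]
force: [0.2, -0.5, 0.4]
opening: 0.0007
gripper_force: 0.0
```

```bash
python3 p.py
```

```text
t 25.07 pos [ 0.5584 -0.139   0.0361] head -174.72 open 0.0007 F [ 0.2 -0.5  0.4] gf 0.0 q6 -2.0
tcp in drawer [0.0291 0.0004]
```

Emit:
carry_out --moves '[{"jaw": 0.0, "dx": -0.01, "dy": 0.0, "dz": 0, "yaw": 0}, {"jaw": 0.0, "dx": -0.006, "dy": 0, "dz": 0, "yaw": 0}, {"jaw": 0.0, "dx": 0, "dy": 0, "dz": 0, "yaw": 0}]'

```text
t: 25.45
tool_pos: [0.5739, -0.1362, 0.0371]
orientation: [-0.146, 3.138, -0.0]
force: [-0.2, 0.8, 0.4]
opening: 0.0004
gripper_force: 0.0
```

Emit:
carry_out --moves '[{"jaw": 0.0, "dx": -0.003, "dy": 0.0, "dz": 0, "yaw": 0}, {"jaw": 0.0, "dx": -0.002, "dy": 0, "dz": 0, "yaw": 0}]'

```text
t: 25.7
tool_pos: [0.5754, -0.1358, 0.0368]
orientation: [0.146, -3.131, -0.0]
force: [-21.5, -1.5, 17.9]
opening: 0.0003
gripper_force: 11.3
```

Emit:
carry_out --moves '[{"jaw": 0.0, "dx": 0.005, "dy": 0.0, "dz": 0, "yaw": 0}, {"jaw": 0.0, "dx": 0.03, "dy": 0, "dz": 0, "yaw": 0}, {"jaw": 0.0, "dx": 0.04, "dy": 0, "dz": 0, "yaw": 0}, {"jaw": 0.0, "dx": 0.04, "dy": 0, "dz": -0.05, "yaw": 0}, {"jaw": 0.0, "dx": 0.0, "dy": 0, "dz": -0.06, "yaw": 0}, {"jaw": 0.0, "dx": 0.0, "dy": 0, "dz": -0.05, "yaw": 0}, {"jaw": 0.0, "dx": 0.0, "dy": 0, "dz": 0, "yaw": 0}, {"jaw": 0.0, "dx": 0.0, "dy": 0, "dz": 0, "yaw": 0}]'

```text
t: 26.7
tool_pos: [0.465, -0.146, 0.1953]
orientation: [-0.147, 3.138, -0.0]
force: [0.4, 1.0, -0.0]
opening: 0.0004
gripper_force: 0.0
```

Same hard stop at x = 0.5755 under 21 N, against 3 N of runner friction, so the drawer is shut. I hand in.

```bash
python3 -c "
from plant import *
print(close_job())"
```

```text
the job is handed in; nothing more can be done
None
```

I handed the job in at about 27 s: the mallet lies flat in the drawer, handle in the middle slot and head just behind the front panel. The drawer was pushed twice against the same hard stop, so I take it as shut, and the arm was clear. No verdict came back, camera shift alone couldn't confirm the 5 mm limit, and I didn't measure the jar, cup or tongs afterwards, though nothing went near them.

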